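# Clamp a tin on the one-handed preparation board

### The job

Wind the clamp's handwheel clockwise by its red crank knob until the sliding jaw has pushed the tin against the fixed jaw and holds it snugly, still standing upright, ready to be opened with one hand: the spring pad should be pushed in about half-way, not fully. Then let go of the knob. Do not touch the tin or the sliding jaw with the robot, and leave the spice jar and the jam jar where they are.

Things in the scene. Friction and masses are not known exactly. Their poses are not given: they have to be found in the camera images.
- clamp: White board 144 x 350 x 15 mm with a grey clamp on it, fixed to the table. Origin: centre of its underside. Its y axis runs along the board, from the gear housing with the handwheel (right end, y = -125 mm) to the fixed jaw (left end, face at y = +125 mm); x to the back, z up. The jaws are about 70 mm high above the table, 100 mm wide. Closing, the sliding jaw moves along +y.
- hub (a point): Centre of the handwheel, in the plane of its rim, about 105 mm above the table; does not turn with the wheel. Its z axis is the wheel's axis, pointing out of the wheel, up and to the front, 25 degrees from vertical; y is parallel to the board's y, x points up the wheel's slope. The rim is a black ring 108 mm across, 12 mm thick; three spokes; the hub ends 10 mm above the rim's plane.
- handwheel (a joint): Angle of the handwheel, rad, 0 to 14; grows clockwise as seen facing the wheel (about minus z of hub). At 0 the knob lies on +x of hub. One turn moves the sliding jaw 30 mm (4.775 mm per rad) towards the fixed jaw. Turns against friction (0.2 N m, about 4 N at the knob) and stays where it is left, also under the load of the pad's spring.
- knob_grip (a point): Middle of the red crank knob, a cylinder of 22 mm diameter and 40 mm length standing on the rim parallel to the wheel's axis, 48 mm from it; this point lies 30 mm above the rim's plane, 18 mm below the knob's end. The knob spins freely on its pin, so a hand that holds it need not turn while going round.
- pad_face (a point): Centre of the black rubber face of the sliding jaw's spring pad, 84 mm wide and 44 mm high, at 46 mm above the table; faces along the board's +y. It moves with the sliding jaw and springs back into it.
- spring_pad (a joint): How far the spring pad is pushed into the sliding jaw, m: 0 free, 0.011 fully in. Spring 4000 N/m (2 N at 0). Two yellow pins show between pad and jaw, less and less as it is pushed in.
- fixed_jaw_face (a point): Centre of the black rubber face of the fixed jaw, 84 mm wide and 44 mm high, 46 mm above the table; faces along the board's -y, towards the pad.
- tin_center (a point): Centre, half-way up, of the tin to be clamped: round food tin with a ring pull, white label with thin red rings and a green picture, 57.4 mm in diameter, 72 mm high, about 0.2 kg. It stands loose and upright on the board between the jaws, some mm from each.
- tin: The same tin; origin at the centre of its underside, z up.
- spice_jar_center (a point): Centre of a loose spice jar (white cap), 47 mm in diameter, 98 mm high, standing on the table in front of the board; to be left alone.
- jam_jar_center (a point): Centre of a loose jam jar (white lid, red label), 64 mm in diameter, 87 mm high, on the table in front of the board's left half; to be left alone.
- fixed_face: The rubber face of the fixed jaw; origin as fixed_jaw_face.
- sliding_jaw: The sliding jaw with its spring pad; origin 38 mm behind the free pad's face, at table height.
Not all that is in view belongs to the job. What is shaped like the tin but blue, pink or purple is not meant.

How it is judged:
By the outcome, as a careful person would: the job done as asked, in the order asked, and still so for the second after the job is handed in, with the robot touching nothing.
It also fails if it takes over 59 s, if anything falls off the work surface, if the arm or the gripper's body presses on something with over 40 N, if the wrist force passes 120 N, or if a joint passes its speed limit or range.

### The arm

A 6-joint arm with a two-finger parallel gripper is mounted at the origin on a cart in front of the work surface, level with it; the furniture and walls round the work are solid. World frame = base frame: x ahead of the robot, y to its left, z up, the work surface at z = 0. Lengths are in m, angles in rad, forces in N, time in s.
With the tool pointing down it reaches from about 0.35 to 0.85 m from the base axis. Payload 8.1 kg.
Tool frame: the origin (TCP) lies on the mounting face of the last link; the fingertips stand 186 mm ahead of it and the grasp point (between the pads) lies 167 mm ahead of it; z points along the fingers, y is the line along which they close (so a half turn about z gives the same grasp; the last joint's range is limited). The gripper opens to 93 mm and grips with 3 to 60 N. Pads are 15 mm wide; open, the fingers measure 128 mm over their backs; the gripper's body (75 mm by 188 mm) begins 65 mm behind the grasp point.
Start: joints at [1.052, 0.13, 1.488, -0, 1.523, -0.085], TCP at [0.252, 0.544, 0.405] pointing down, gripper open.
Joint ranges: [-2.96, 2.96], [-0.89, 2.26], [0.02, 2.5], [-1.34, 4.48], [0, 2.73], [-2.66, 2.66]. Speed limits (rad/s): [2.39, 2.39, 2.79, 3.14, 3.14, 3.14].

### API

Orientations are given as a rotation vector (axis times angle).
In Python, from plant import * gives the robot as it stands. The module is installed in compiled form; this text tells all that it offers.
- The arm moves only by the tool arm_command, never from a script. Its argument "increments" is a list of rows, each a list of 6 numbers: the shift along the tool's x, y, z in units of 0.2 m (1.0 is 0.2 m), then the turn, a rotation vector about the tool's x, y, z in units of pi rad (1.0 is pi rad). A call has exactly 5 rows; each row is the pose to reach, as a shift and turn from the pose commanded when the call began, along the tool's axes at that moment, turning the shorter way round; what a row does not reach only later rows make up. A row lasts 1/8 s, in which the tool goes at most 62.5 mm and 10.7 degrees, less where a joint would pass 70% of its speed; a pose out of reach is approached as far as the arm can. A call with a number of a shift or a turn outside -1 to 1 is refused whole. A call with a gripper value outside its range is refused whole. "fingers" is the closure, from -1 (fully open) to 1 (shut), set as the call begins (left out, the last holds). The fingers move at their own pace and stop on an object; "force" is the grip in N (left out, the last holds). Time passes only in rows, so rows that repeat a pose let the fingers close, or fill a call up. It gives the time, the measured TCP pose, the force, the opening and the grip force at its end, in the units of the state.
- read_state(): the state, without advancing time (a new reading comes with each control period).
- read_camera(name): name is "side" or "top"; returns a dict with "image" (384x512x3 uint8, red, green, blue), "fx", "fy", "cx", "cy" (pixels), "k1" (the pictures are not rectified: a ray, as slopes to the right and down, at radius r is drawn at 1 + k1 r^2 times it, then the intrinsics apply), "T" (4x4, takes a point from camera to world coordinates). Camera axes: x right, y down, z forward; pixel columns grow to the right and rows downward; lengths in m; the calibration is good to about 2 mm. A picture is of the moment at which its call begins. There is no depth.
- close_job(): hands the job in; it is judged then, once.
The state is a dict: "t": time; "q": joint angles; "dq": joint speeds; "joint_torque": joint torques, N m; "tool_pos": TCP position; "orientation": TCP orientation; "force": force on the tool from outside, world axes, zero at the start; "wrist_torque": the same for the moment, N m; "opening": finger opening in m; "gripper_force": force on a finger pad.
Only numpy, scipy, OpenCV 4.12 (cv2) and the standard library are available. Lean on these libraries where they do the work, as an engineer would, in place of code of your own. Each camera call takes 0.05 s, during which the arm holds its last target. There are 200 camera calls.

## Working session

There is one attempt and no reset: what is moved stays moved. The work goes in short steps, Python scripts to look and compute and a tool call to move; the robot and the scene stay as the last step left them, time stands still between calls to the robot, and variables do not carry over. Pictures are saved under pics/ and viewed, at most 10 in all, crops included, and the job is handed in when it is done.

Besides the shell and the picture viewer there is one more tool, called after "Emit:" as name([rows], argument=value, ...), one row to a line, values as JSON. arm_command: Moves the arm, as the interface text tells. Shifts and turns lie within -1 to 1; 1 stands for 0.2 m of shift or pi rad of turn. Its arguments: {"type":"object","properties":{"increments":{"type":"array","items":{"type":"array","items":{"type":"number","minimum":-1,"maximum":1}}},"fingers":{"type":"number"},"force":{"type":"number"}},"required":["increments"]}

```bash
mkdir -p pics; cat > h.py <<'E'
from plant import *
import numpy as np, cv2
from scipy.spatial.transform import Rotation as R
def snap(n,f):
    c=read_camera(n); cv2.imwrite('pics/%s.png'%f,c['image'][:,:,::-1]); np.save('pics/%s.npy'%f,c,allow_pickle=True); return c
def load(f): return np.load('pics/%s.npy'%f,allow_pickle=True).item()
def ray(c,u,v):
    K=np.array([[c['fx'],0,c['cx']],[0,c['fy'],c['cy']],[0,0,1]])
    p=cv2.undistortPoints(np.array([[[u,v]]],float),K,np.array([c['k1'],0,0,0.]))[0,0]
    return c['T'][:3,3],c['T'][:3,:3]@np.array([p[0],p[1],1])
def atz(c,u,v,z):
    o,d=ray(c,u,v); return o+d*(z-o[2])/d[2]
def proj(c,P):
    q=c['T'][:3,:3].T@(np.array(P)-c['T'][:3,3]); s=q[:2]/q[2]; s=s*(1+c['k1']*(s@s))
    return np.array([c['fx']*s[0]+c['cx'],c['fy']*s[1]+c['cy']])
E
python3 - <<'E'
from h import *
for n in('top','side'):
    c=snap(n,n+'0'); print(n,c['fx'],c['cx'],c['cy'],c['k1'],c['T'].round(3).tolist())
a=cv2.imread('pics/top0.png');b=cv2.imread('pics/side0.png')
for n,i in(('top',a),('side',b)): cv2.imwrite('pics/%s0b.png'%n,cv2.resize(i,(800,600),interpolation=cv2.INTER_CUBIC))
print({k:np.round(v,3) for k,v in read_state().items()})
E
```

```text
top 365.51331189100426 256.46226948891393 190.2273933747879 -0.09136971572686499 [[0.03, -0.989, 0.144, 0.378], [-1.0, -0.03, 0.0, 0.064], [0.004, -0.144, -0.99, 0.955], [0.0, 0.0, 0.0, 1.0]]
side 478.89196101955554 247.1417419775778 184.2036063497671 -0.06971726198954174 [[0.988, -0.072, 0.135, 0.361], [-0.153, -0.522, 0.839, -0.774], [0.01, -0.85, -0.527, 0.613], [0.0, 0.0, 0.0, 1.0]]
{'t': np.float64(0.1), 'q': array([ 1.052,  0.131,  1.489,  0.   ,  1.523, -0.085]), 'dq': array([ 0.001, -0.002, -0.002, -0.   , -0.001, -0.   ]), 'joint_torque': array([ 1.0000e-03, -5.6133e+01, -4.9310e+01,  7.7000e-02,  2.9000e-02,
       -0.0000e+00]), 'tool_pos': array([0.252, 0.544, 0.404]), 'orientation': array([-6.760e-01, -3.067e+00,  3.000e-03]), 'force': array([-0.335,  0.106, -0.642]), 'wrist_torque': array([-0.018,  0.004, -0.03 ]), 'gripper_force': np.float64(0.0), 'opening': np.float64(0.093)}
```

View pics/top0b.png

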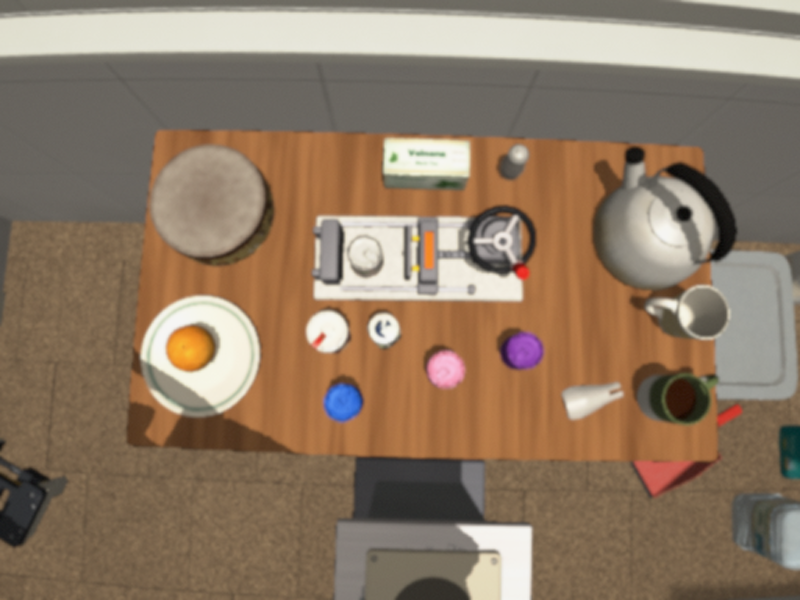

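View pics/side0b.png

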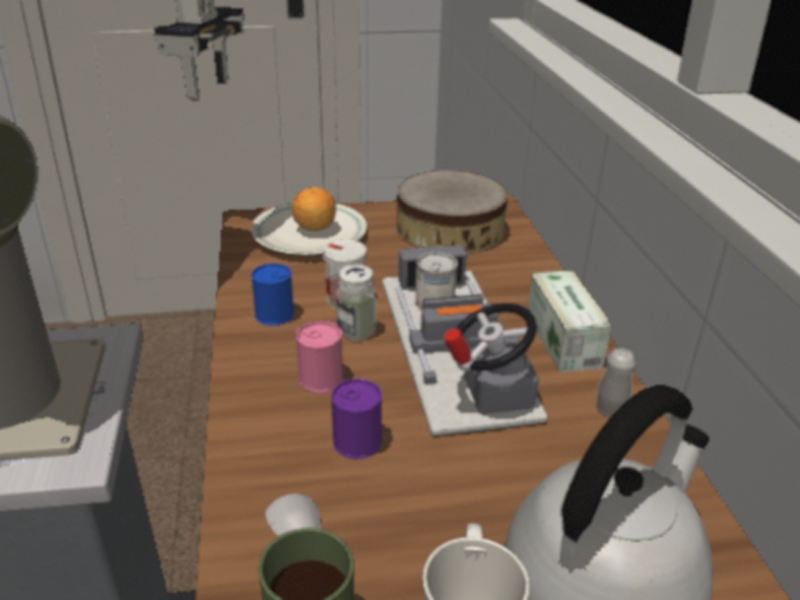

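The top view shows the board at about (315–522, 217–300), the hub at (503,240), the knob at (521,271) and the tin at (366,256), all in enlarged pixels. The side view shows the knob at (457,347). Next I'll take enlarged crops.

```bash
python3 - <<'E'
from h import *
a=cv2.imread('pics/top0.png')[130:205,195:350];b=cv2.imread('pics/side0.png')[150:280,240:355]
a=cv2.resize(a,None,fx=5,fy=5,interpolation=cv2.INTER_CUBIC); b=cv2.resize(b,None,fx=4.5,fy=4.5,interpolation=cv2.INTER_CUBIC)
cv2.imwrite('pics/a1.png',a);cv2.imwrite('pics/b1.png',b)
c=load('top0'); s=1.5625
for u,v in((315,218),(522,218),(522,300),(314,298)): print(atz(c,u/s,v/s,.015).round(4))
print('hub',atz(c,503/s,240/s,.114),'knob',atz(c,521/s,271/s,.13))
E
```

```text
[0.6466 0.2138 0.015 ]
[ 0.6579 -0.1393  0.015 ]
[ 0.5163 -0.1388  0.015 ]
[0.5091 0.2081 0.015 ]
hub [ 0.59277924 -0.08871351  0.114     ] knob [ 0.54255853 -0.11266691  0.13      ]
```

View pics/a1.png

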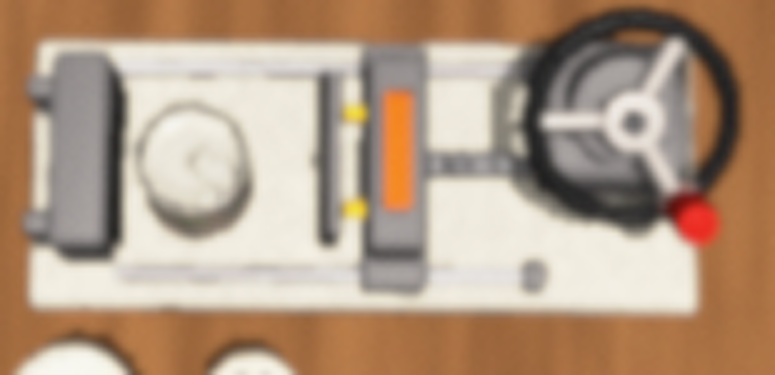

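View pics/b1.png

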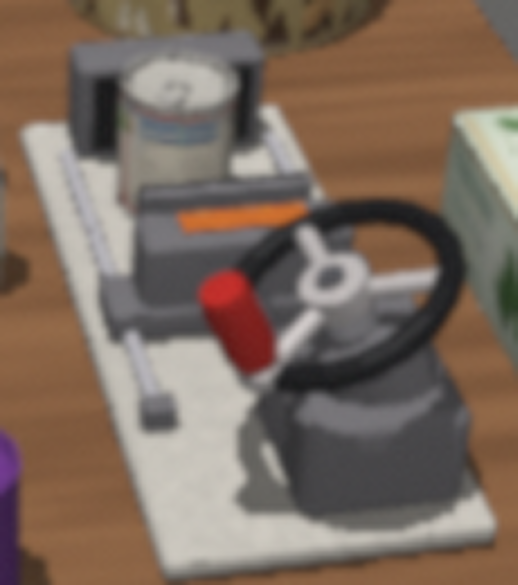

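```bash
python3 - <<'E'
from h import *
from scipy.optimize import least_squares
t=load('top0');s=load('side0')
A=lambda x,y:(195+(x+.5)/5-.5,130+(y+.5)/5-.5)
B=lambda x,y:(240+(x+.5)/4.5-.5,150+(y+.5)/4.5-.5)
def tri(a,b):
    r=least_squares(lambda P:np.r_[proj(t,P)-a,proj(s,P)-b],[.6,-.1,.1]); return r.x,r.fun
for n,a,b in(('hubend',A(635,121),B(335,278)),('knobend',A(692,218),B(222,290)),('tintop',A(193,160),B(178,84)),('FLcorner',A(30,308),B(22,130)),('FRcorner',A(697,312),B(168,574)),('BRcorner',A(692,42),B(494,532))):
    P,f=tri(a,b);print(n,P.round(4),f.round(1))
C=[A(37,42),A(692,42),A(697,312),A(30,308)];Q=np.array([[.072,.175],[.072,-.175],[-.072,-.175],[-.072,.175]])
r=least_squares(lambda p:np.ravel([proj(t,np.r_[p[:2]+R.from_euler('z',p[2]).as_matrix()[:2,:2]@q,.015])-c for q,c in zip(Q,C)]),[.58,.04,0])
x,y,th=r.x;print('board',r.x.round(4),r.fun.round(1))
Rb=R.from_euler('z',th).as_matrix();o=np.array([x,y,0])
loc=lambda P:(Rb.T@(P-o)).round(4)
print('hubend loc',loc(tri(A(635,121),B(335,278))[0]),'knobend loc',loc(tri(A(692,218),B(222,290))[0]),'tin',loc(tri(A(193,160),B(178,84))[0]))
print('pad edge',loc(atz(t,*A(320,150),.068)),'fixed edge',loc(atz(t,*A(114,150),.070)),'tin L/R top',loc(atz(t,*A(140,160),.085)),loc(atz(t,*A(245,160),.085)))
E
```

```text
hubend [ 0.5945 -0.0883  0.1138] [ 0.1 -0.9 -0.7  0.2]
knobend [ 0.5428 -0.1116  0.1298] [-0.   0.1  0.1 -0. ]
tintop [0.5753 0.1223 0.0857] [ 0.1 -0.9 -0.8  0.2]
FLcorner [0.5108 0.2093 0.0126] [ 0.1 -1.  -1.   0.1]
FRcorner [ 0.5194 -0.1399  0.0106] [ 0.1 -0.9 -0.7  0.1]
BRcorner [ 0.6608 -0.1366  0.0124] [-0.1  0.7  0.5 -0.1]
board [0.5842 0.0367 0.0271] [-0.2 -0.2 -0.1  0.4  0.6 -0.3 -0.3  0.1]
hubend loc [ 0.0069 -0.1253  0.1138] knobend loc [-0.0455 -0.1472  0.1298] tin [-0.0066  0.0857  0.0857]
pad edge [0.0005 0.024  0.068 ] fixed edge [-0.0003  0.1262  0.07  ] tin L/R top [-0.0087  0.1119  0.085 ] [-0.0086  0.0607  0.085 ]
```

```bash
cat >> h.py <<'E'
x0,y0,th=.5842,.0367,.0271
Rb=R.from_euler('z',th).as_matrix(); ob=np.array([x0,y0,0])
c,s_=np.cos(np.radians(25)),np.sin(np.radians(25))
W=Rb@np.array([[c,0,-s_],[0,1,0],[s_,0,c]])   # wheel axes as columns
hub=np.array([.5945,-.0883,.1138])-.010*W[:,2]
RT=np.c_[W[:,1],W[:,0],-W[:,2]]
def tcp(a,h,r=.048): return hub+W@np.array([r*np.cos(a),-r*np.sin(a),h+.167])
def inc(P,Rt=RT):
    st=read_state(); R0=R.from_rotvec(st['orientation']).as_matrix()
    d=R0.T@(P-st['tool_pos'])/.2; w=R.from_matrix(R0.T@Rt).as_rotvec()/np.pi
    print('shift',d.round(3),'turn',w.round(3)); return d,w
def wheel(): 
    st=read_state(); g=W.T@(np.array(st['tool_pos'])+.167*R.from_rotvec(st['orientation']).as_matrix()[:,2]-hub)
    print('grip in wheel',(g*1e3).round(1),'angle',np.arctan2(-g[1],g[0]).round(3),'t',st['t'],'open',st['opening'],'Fw',(W.T@st['force']).round(1))
E
python3 - <<'E'
from h import *
print(tcp(2.65,.1)); inc(tcp(2.65,.1))
E
```

```text
[ 0.44820374 -0.11493139  0.32883761]
shift [-2.275 -2.578  0.379] turn [-0.125 -0.077  0.348]
```

Emit:
arm_command([
  [-0.2,-0.2,0.02,-0.019,-0.012,0.052],
  [-0.4,-0.4,0.04,-0.037,-0.023,0.104],
  [-0.6,-0.6,0.06,-0.056,-0.035,0.157],
  [-0.8,-0.8,0.08,-0.075,-0.046,0.209],
  [-1,-1,0.1,-0.094,-0.058,0.261],
], fingers=0, force=20)

```text
t: 0.72
tool_pos: [0.3497, 0.2772, 0.3842]
orientation: [1.707, 2.325, 0.354]
force: [0.9, 0.4, -0.0]
opening: 0.0489
gripper_force: 0.0
```

```bash
python3 - <<'E'
from h import *
inc(tcp(2.65,.1))
E
```

```text
shift [-2.004 -0.217  0.314] turn [-0.03  -0.019  0.085]
```

Emit:
arm_command([
  [-0.25,-0.03,0.04,-0.006,-0.004,0.017],
  [-0.5,-0.05,0.08,-0.012,-0.008,0.034],
  [-0.75,-0.08,0.12,-0.018,-0.012,0.051],
  [-1,-0.11,0.16,-0.03,-0.019,0.085],
  [-1,-0.11,0.16,-0.03,-0.019,0.085],
])

```text
t: 1.35
tool_pos: [0.3996, 0.0804, 0.3555]
orientation: [1.958, 2.007, 0.442]
force: [0.1, 0.6, 1.2]
opening: 0.0467
gripper_force: 0.0
```

```bash
python3 - <<'E'
from h import *
inc(tcp(2.65,.1))
E
```

```text
shift [-0.982  0.142  0.214] turn [-0.001  0.001 -0.001]
```

Emit:
arm_command([
  [-0.25,0.04,0.05,0,0,0],
  [-0.5,0.07,0.1,0,0,0],
  [-0.75,0.11,0.16,0,0,0],
  [-0.982,0.142,0.214,-0.001,0.001,-0.001],
  [-0.982,0.142,0.214,-0.001,0.001,-0.001],
])

```text
t: 1.98
tool_pos: [0.4498, -0.1131, 0.3289]
orientation: [1.95, 2.016, 0.449]
force: [-0.2, 1.0, -0.2]
opening: 0.0461
gripper_force: 0.0
```

```bash
python3 - <<'E'
from h import *
inc(tcp(2.65,.036)); wheel()
c=snap('side','side1')
b=c['image'][110:290,220:370,::-1]
cv2.imwrite('pics/b2.png',cv2.resize(b,None,fx=3.3,fy=3.3,interpolation=cv2.INTER_CUBIC))
E
```

```text
shift [-0.01  -0.007  0.317] turn [-0.    -0.001  0.002]
grip in wheel [-40.8 -20.1  99.3] angle 2.684 t 1.975 open 0.0460948995573106 Fw [-0.2  1.  -0.1]
```

View pics/b2.png

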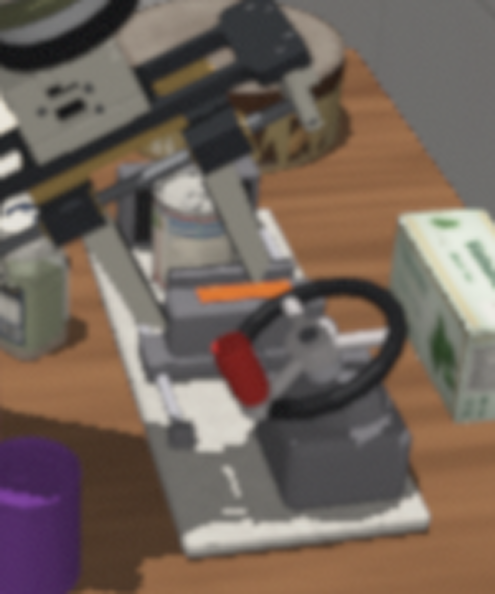

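The fingertips, at (150,335) and (258,280), straddle the knob axis, with the knob end at (228,345). The alignment is right, so I'll descend along the axis.

Emit:
arm_command([
  [-0.006,-0.007,0.07,0,0,0.001],
  [-0.01,-0.007,0.14,0,0,0.002],
  [-0.01,-0.007,0.21,0,0,0.002],
  [-0.01,-0.007,0.28,0,0,0.002],
  [-0.01,-0.007,0.317,0,0,0.002],
])

```text
t: 2.65
tool_pos: [0.4753, -0.1121, 0.2704]
orientation: [1.954, 2.013, 0.451]
force: [0.4, -0.4, 0.4]
opening: 0.0462
gripper_force: 0.0
```

Emit:
arm_command([
  [0,0,0,0,0,0],
  [0,0,0,0,0,0],
  [0,0,0,0,0,0],
  [0,0,0,0,0,0],
  [0,0,0,0,0,0],
], fingers=1, force=20)

```text
t: 3.28
tool_pos: [0.475, -0.1128, 0.2722]
orientation: [1.953, 2.011, 0.451]
force: [-6.0, -1.0, 4.5]
opening: 0.0217
gripper_force: 20.0
```

```bash
python3 - <<'E'
from h import *
wheel()
E
```

```text
grip in wheel [-41.6 -20.6  37.3] angle 2.682 t 3.275 open 0.021714496518702435 Fw [-3.5 -0.9  6.6]
```

```bash
cat >> h.py <<'E'
def arc(a1,st,n=5,r=.048):
    k=r/.2; a=a1+st*np.arange(1,n+1)
    print('%.2f->%.2f'%(a1,a[-1]),[[round(-k*(np.sin(v)-np.sin(a1)),3),round(k*(np.cos(v)-np.cos(a1)),3),0,0,0,0] for v in a])
E
python3 -c "
from h import *
arc(2.65,.25)"
```

```text
2.65->3.90 [[np.float64(0.056), np.float64(-0.021), 0, 0, 0, 0], [np.float64(0.115), np.float64(-0.028), 0, 0, 0, 0], [np.float64(0.175), np.float64(-0.02), 0, 0, 0, 0], [np.float64(0.23), np.float64(0.002), 0, 0, 0, 0], [np.float64(0.278), np.float64(0.037), 0, 0, 0, 0]]
```

Emit:
arm_command([
  [0.056,-0.021,0,0,0,0],
  [0.115,-0.028,0,0,0,0],
  [0.175,-0.02,0,0,0,0],
  [0.23,0.002,0,0,0,0],
  [0.278,0.037,0,0,0,0],
])

```text
t: 3.9
tool_pos: [0.4785, -0.056, 0.2741]
orientation: [1.958, 2.016, 0.448]
force: [-19.4, 3.3, 10.3]
opening: 0.0216
gripper_force: 20.0
```

```bash
python3 - <<'E'
from h import *
wheel()
for a in(3.9,5.4,6.9,8.4): arc(a,.3)
E
```

```text
grip in wheel [-37.2  36.5  36.9] angle -2.365 t 3.9 open 0.02161025289123688 Fw [-13.1   3.9  17.5]
3.90->5.40 [[np.float64(0.044), np.float64(0.057), 0, 0, 0, 0], [np.float64(0.07), np.float64(0.124), 0, 0, 0, 0], [np.float64(0.074), np.float64(0.195), 0, 0, 0, 0], [np.float64(0.057), np.float64(0.265), 0, 0, 0, 0], [np.float64(0.02), np.float64(0.327), 0, 0, 0, 0]]
5.40->6.90 [[np.float64(-0.053), np.float64(0.048), 0, 0, 0, 0], [np.float64(-0.118), np.float64(0.078), 0, 0, 0, 0], [np.float64(-0.189), np.float64(0.088), 0, 0, 0, 0], [np.float64(-0.26), np.float64(0.076), 0, 0, 0, 0], [np.float64(-0.324), np.float64(0.043), 0, 0, 0, 0]]
6.90->8.40 [[np.float64(-0.052), np.float64(-0.05), 0, 0, 0, 0], [np.float64(-0.086), np.float64(-0.113), 0, 0, 0, 0], [np.float64(-0.101), np.float64(-0.183), 0, 0, 0, 0], [np.float64(-0.094), np.float64(-0.254), 0, 0, 0, 0], [np.float64(-0.066), np.float64(-0.32), 0, 0, 0, 0]]
8.40->9.90 [[np.float64(0.046), np.float64(-0.055), 0, 0, 0, 0], [np.float64(0.106), np.float64(-0.094), 0, 0, 0, 0], [np.float64(0.175), np.float64(-0.114), 0, 0, 0, 0], [np.float64(0.247), np.float64(-0.112), 0, 0, 0, 0], [np.float64(0.315), np.float64(-0.089), 0, 0, 0, 0]]
```

```bash
cat >> h.py <<'E'
def go(P,cen,a1,st,dz=0,n=5,r=48.):
    a=a1+st*np.arange(1,n+1); X=cen[0]+r*np.cos(a); Y=cen[1]-r*np.sin(a)
    print('->%.2f'%a[-1],[[float(round((y-P[1])/200,3)),float(round((x-P[0])/200,3)),dz,0,0,0] for x,y in zip(X,Y)],'end',X[-1].round(1),Y[-1].round(1))
E
python3 -c "
from h import *
go((-34.8,33.0),(-1,5),3.857,.25,-.008)"
```

```text
->5.11 [[0.057, 0.032, -0.008, 0, 0, 0], [0.085, 0.085, -0.008, 0, 0, 0], [0.099, 0.144, -0.008, 0, 0, 0], [0.097, 0.204, -0.008, 0, 0, 0], [0.082, 0.261, -0.008, 0, 0, 0]] end 17.5 49.3
```

Emit:
arm_command([
  [0.057,0.032,-0.008,0,0,0],
  [0.085,0.085,-0.008,0,0,0],
  [0.099,0.144,-0.008,0,0,0],
  [0.097,0.204,-0.008,0,0,0],
  [0.082,0.261,-0.008,0,0,0],
])

```text
t: 4.53
tool_pos: [0.5255, -0.0393, 0.2973]
orientation: [1.956, 2.014, 0.448]
force: [-6.5, -5.6, -3.3]
opening: 0.0215
gripper_force: 20.0
```

```bash
python3 - <<'E'
from h import *
wheel()
def cen(p): 
    p=np.array(p);return least_squares(lambda c:np.hypot(*(p-c).T)-48,[0,0])
from scipy.optimize import least_squares
s=read_state();g=W.T@(np.array(s['tool_pos'])+.167*R.from_rotvec(s['orientation']).as_matrix()[:,2]-hub)*1e3
r=cen([(-41.6,-20.6),(-37.2,36.5),g[:2]]);print(r.x,r.fun)
E
```

```text
grip in wheel [15.9 51.6 37.8] angle -1.272 t 4.525 open 0.021525036583094383 Fw [-7.4 -5.4 -0.2]
[-0.78221112  5.87624536] [ 0.65268192 -0.41775861  0.66434081]
```

```bash
python3 - <<'E'
from h import *
C=np.array((-.8,5.5)); P=(17.5,49.3)
a=5.11
for i in range(4):
    go(P,C,a,.3); a+=1.5; P=C+48*np.array([np.cos(a),-np.sin(a)])
E
```

```text
->6.61 [[-0.035, 0.063, 0, 0, 0, 0], [-0.089, 0.11, 0, 0, 0, 0], [-0.154, 0.14, 0, 0, 0, 0], [-0.225, 0.148, 0, 0, 0, 0], [-0.296, 0.136, 0, 0, 0, 0]] end 44.7 -9.9
->8.11 [[-0.064, -0.033, 0, 0, 0, 0], [-0.115, -0.083, 0, 0, 0, 0], [-0.149, -0.146, 0, 0, 0, 0], [-0.163, -0.217, 0, 0, 0, 0], [-0.155, -0.288, 0, 0, 0, 0]] end -13.0 -40.9
->9.61 [[0.028, -0.066, 0, 0, 0, 0], [0.075, -0.12, 0, 0, 0, 0], [0.135, -0.159, 0, 0, 0, 0], [0.205, -0.178, 0, 0, 0, 0], [0.276, -0.175, 0, 0, 0, 0]] end -48.0 14.3
->11.11 [[0.068, 0.024, 0, 0, 0, 0], [0.125, 0.066, 0, 0, 0, 0], [0.168, 0.124, 0, 0, 0, 0], [0.192, 0.192, 0, 0, 0, 0], [0.194, 0.263, 0, 0, 0, 0]] end 4.7 53.2
```

Emit:
arm_command([
  [-0.035,0.063,0,0,0,0],
  [-0.089,0.11,0,0,0,0],
  [-0.154,0.14,0,0,0,0],
  [-0.225,0.148,0,0,0,0],
  [-0.296,0.136,0,0,0,0],
])

```text
t: 5.15
tool_pos: [0.5528, -0.0975, 0.3096]
orientation: [1.954, 2.012, 0.454]
force: [0.1, 5.0, -5.2]
opening: 0.022
gripper_force: 20.0
```

Emit:
arm_command([
  [-0.064,-0.033,0,0,0,0],
  [-0.115,-0.083,0,0,0,0],
  [-0.149,-0.146,0,0,0,0],
  [-0.163,-0.217,0,0,0,0],
  [-0.155,-0.288,0,0,0,0],
])

```text
t: 5.78
tool_pos: [0.5016, -0.1314, 0.2854]
orientation: [1.952, 2.008, 0.451]
force: [10.8, -2.6, -9.3]
opening: 0.0218
gripper_force: 20.0
```

```bash
python3 - <<'E'
from h import *
wheel()
E
```

```text
grip in wheel [-11.9 -40.2  38.3] angle 1.858 t 5.775 open 0.021768856496590216 Fw [  5.8  -2.9 -12.9]
```

Emit:
arm_command([
  [0.028,-0.066,0.003,0,0,0],
  [0.075,-0.12,0.003,0,0,0],
  [0.135,-0.159,0.003,0,0,0],
  [0.205,-0.178,0.003,0,0,0],
  [0.276,-0.175,0.003,0,0,0],
])

```text
t: 6.4
tool_pos: [0.4678, -0.0765, 0.2701]
orientation: [1.954, 2.01, 0.449]
force: [2.3, -5.2, -5.7]
opening: 0.0216
gripper_force: 20.0
```

Emit:
arm_command([
  [0.068,0.024,0,0,0,0],
  [0.125,0.066,0,0,0,0],
  [0.168,0.124,0,0,0,0],
  [0.192,0.192,0,0,0,0],
  [0.194,0.263,0,0,0,0],
])

```text
t: 7.02
tool_pos: [0.5148, -0.0364, 0.2923]
orientation: [1.954, 2.012, 0.448]
force: [-5.1, -12.2, -4.3]
opening: 0.0216
gripper_force: 20.0
```

```bash
python3 - <<'E'
from h import *
wheel()
for n,(r0,r1,c0,c1,f) in dict(top=(125,200,195,300,5),side=(140,270,240,360,4)).items():
    c=snap(n,n+'2'); b=c['image'][r0:r1,c0:c1,::-1]
    b=cv2.resize(b,None,fx=f,fy=f,interpolation=cv2.INTER_CUBIC); cv2.imwrite('pics/%s2c.png'%n,b)
i=cv2.imread('pics/top2c.png');j=cv2.imread('pics/side2c.png')
o=np.zeros((max(i.shape[0],j.shape[0]),0+i.shape[1]+j.shape[1],3),np.uint8)
o=np.zeros((375+0,0,3),np.uint8) if 0 else o
o=cv2.copyMakeBorder(i,0,j.shape[0]-i.shape[0],0,0,cv2.BORDER_CONSTANT)
o=np.hstack([o,j]);print(o.shape);cv2.imwrite('pics/m2.png',o[:600,:1005])
cv2.imwrite('pics/m2.png',cv2.resize(o,(800,int(800*o.shape[0]/o.shape[1]))))
E
```

```text
grip in wheel [ 4.6 54.5 37.8] angle -1.487 t 7.025 open 0.021643774056082286 Fw [ -6.8 -12.   -1.6]
(520, 1005, 3)
```

View pics/m2.png

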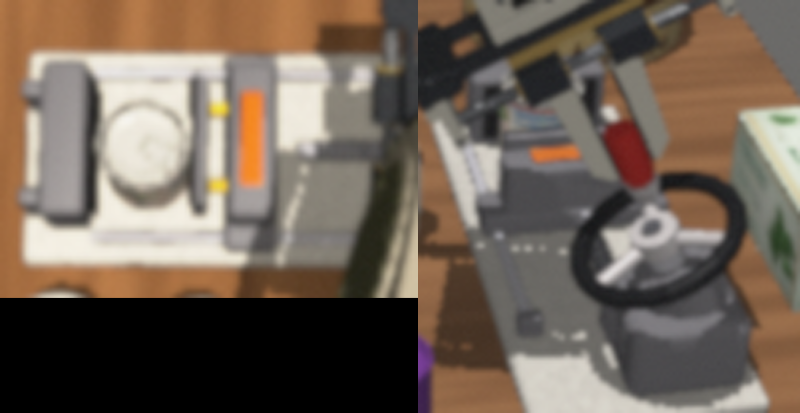

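```bash
python3 - <<'E'
from h import *
C=np.array((-.8,5.5)); P=(4.7,53.2)
go(P,C,11.11,.25)
a=11.11+1.25;P=C+48*np.array([np.cos(a),-np.sin(a)]); go(P,C,a,.1)
E
```

```text
->12.36 [[-0.014, 0.058, 0, 0, 0, 0], [-0.042, 0.111, 0, 0, 0, 0], [-0.083, 0.155, 0, 0, 0, 0], [-0.133, 0.188, 0, 0, 0, 0], [-0.189, 0.207, 0, 0, 0, 0]] end 46.2 15.3
->12.86 [[-0.024, 0.004, 0, 0, 0, 0], [-0.048, 0.005, 0, 0, 0, 0], [-0.072, 0.004, 0, 0, 0, 0], [-0.095, 0.001, 0, 0, 0, 0], [-0.119, -0.005, 0, 0, 0, 0]] end 45.1 -8.4
```

Emit:
arm_command([
  [-0.014,0.058,0,0,0,0],
  [-0.042,0.111,0,0,0,0],
  [-0.083,0.155,0,0,0,0],
  [-0.133,0.188,0,0,0,0],
  [-0.189,0.207,0,0,0,0],
])

```text
t: 7.75
tool_pos: [0.5532, -0.0723, 0.3098]
orientation: [1.955, 2.014, 0.451]
force: [-11.1, 2.9, 2.5]
opening: 0.021
gripper_force: 20.0
```

```bash
cat >> h.py <<'E'
def patchshift(i0,i1,box,rng,z):
    """match box (u0,u1,v0,v1) of i0 along u in i1; gives y shift in m at height z"""
    g=[cv2.resize(i['image'][:,:,::-1],None,fx=8,fy=8,interpolation=cv2.INTER_CUBIC) for i in(i0,i1)]
    u0,u1,v0,v1=[int(8*b) for b in box]; T=g[0][v0:v1,u0:u1]
    S=g[1][v0-4:v1+4,u0-8*rng[1]:u1-8*rng[0]]
    m=cv2.matchTemplate(S,T,cv2.TM_CCOEFF_NORMED); _,q,_,p=cv2.minMaxLoc(m)
    du=(p[0]-8*rng[1])/8; um,vm=(box[0]+box[1])/2,(box[2]+box[3])/2
    return du,q,(atz(i1,um+du,vm,z)-atz(i0,um,vm,z))[1]
E
python3 - <<'E'
from h import *
wheel()
s=read_state();g=W.T@(np.array(s['tool_pos'])+.167*R.from_rotvec(s['orientation']).as_matrix()[:,2]-hub)*1e3
print('a',np.arctan2(-(g[1]-5.5),g[0]+.8)+4*np.pi)
c=snap('top','top3');t0=load('top0')
for n,i in(('2',load('top2')),('3',c)):
    print(n,'jaw orange',patchshift(t0,i,(271,280,146,174),(0,30),.07),'pad',patchshift(t0,i,(255,264,157,168),(0,30),.068),'fixed',patchshift(t0,i,(205,221,139,180),(-3,3),.07))
b=c['image'][125:200,195:300,::-1]; cv2.imwrite('pics/top3c.png',cv2.resize(b,None,fx=6,fy=6,interpolation=cv2.INTER_CUBIC))
E
```

```text
grip in wheel [45.7 18.1 37.9] angle -0.377 t 7.75 open 0.020952279902217964 Fw [-9.   3.2  6.9]
a 12.302246475869056
2 jaw orange (-16.5, 0.9605260491371155, np.float64(0.04089676617698058)) pad (-16.125, 0.7881731390953064, np.float64(0.0399917916798022)) fixed (0.0, 0.9855074286460876, np.float64(0.0))
3 jaw orange (-18.75, 0.9705122113227844, np.float64(0.046470875907313504)) pad (-18.0, 0.8535489439964294, np.float64(0.04464254147524904)) fixed (-0.125, 0.9326962232589722, np.float64(0.0003106681591521776))
```

View pics/top3c.png

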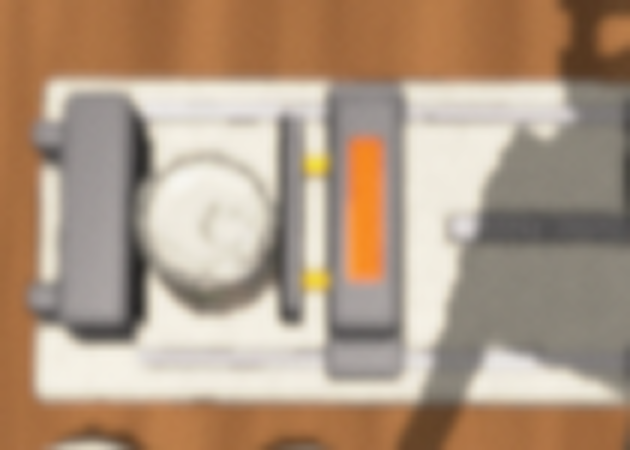

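The tin now touches both faces and the pins still show most of their length, so compression is about 2 mm. I'll continue to 12.86 rad.

Emit:
arm_command([
  [-0.024,0.004,0,0,0,0],
  [-0.048,0.005,0,0,0,0],
  [-0.072,0.004,0,0,0,0],
  [-0.095,0.001,0,0,0,0],
  [-0.119,-0.005,0,0,0,0],
])

```text
t: 8.43
tool_pos: [0.5533, -0.0955, 0.3098]
orientation: [1.954, 2.013, 0.454]
force: [-3.3, 7.4, -1.6]
opening: 0.0218
gripper_force: 20.0
```

```bash
python3 - <<'E'
from h import *
wheel()
s=read_state();g=W.T@(np.array(s['tool_pos'])+.167*R.from_rotvec(s['orientation']).as_matrix()[:,2]-hub)*1e3
print('a',np.arctan2(-(g[1]-5.5),g[0]+.8)+4*np.pi)
c=snap('top','top4');t0=load('top0')
for n,r in(('0',t0),('2',load('top2')),('3',load('top3'))):
    d=dict({'0':0,'2':16.5,'3':18.75})[n]
    print(n,'jaw',patchshift(r,c,(271-d,280-d,146,174),(-2,30),.07),'pad',patchshift(r,c,(255-d*.97,264-d*.97,157,168),(-2,30),.068))
# profile along u averaged over rows between pins and near pins
for n,i in(('0',t0),('2',load('top2')),('3',load('top3')),('4',c)):
    im=i['image'].astype(int); g=im[157:168].mean(2).mean(0)
    y=(im[150:175,:,0]-im[150:175,:,2]); print(n,[round(v) for v in (g[255:285] if n=='0' else g[236:266])])
b=c['image'][125:200,195:300,::-1]; cv2.imwrite('pics/top4c.png',cv2.resize(b,None,fx=6,fy=6,interpolation=cv2.INTER_CUBIC))
E
```

```text
grip in wheel [45.6 -4.9 38.1] angle 0.108 t 8.425 open 0.021807681988314134 Fw [-3.5  7.5 -0.2]
a 12.78749112565788
0 jaw (-19.625, 0.9695783853530884, np.float64(0.0486385012707144)) pad (-18.0, 0.8540529608726501, np.float64(0.04464254147524904))
2 jaw (-3.25, 0.9832577705383301, np.float64(0.008051392720047443)) pad (-1.75, 0.9683113098144531, np.float64(0.004340670749776718))
3 jaw (-0.875, 0.9894295930862427, np.float64(0.002167625363400899)) pad (0.0, 0.999072253704071, np.float64(0.0))
0 [231, 224, 200, 147, 97, 102, 138, 166, 198, 220, 213, 163, 105, 90, 118, 136, 143, 146, 141, 139, 140, 146, 151, 147, 142, 152, 176, 188, 184, 180]
2 [221, 220, 217, 202, 181, 168, 144, 114, 121, 143, 160, 192, 222, 229, 212, 154, 113, 127, 144, 146, 142, 140, 140, 145, 157, 160, 148, 133, 142, 171]
3 [222, 213, 191, 165, 137, 102, 103, 136, 146, 168, 216, 230, 214, 158, 126, 141, 159, 158, 146, 141, 141, 146, 155, 154, 142, 140, 179, 221, 233, 234]
4 [226, 215, 192, 167, 138, 104, 106, 138, 149, 171, 215, 214, 161, 125, 139, 153, 153, 144, 142, 142, 147, 157, 158, 147, 145, 183, 223, 234, 236, 236]
```

View pics/top4c.png

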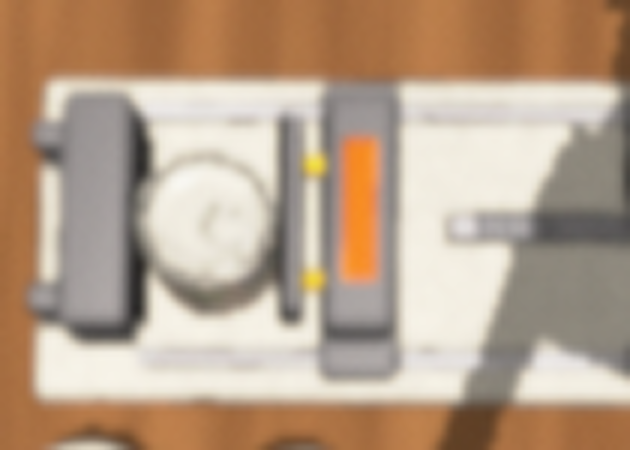

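```bash
python3 - <<'E'
from h import *
go((45.1,-8.4),(-.8,5.5),12.86,.09,n=3)
E
```

```text
->13.13 [[-0.02, -0.007, 0, 0, 0, 0], [-0.04, -0.016, 0, 0, 0, 0], [-0.059, -0.027, 0, 0, 0, 0]] end 39.8 -20.1
```

Emit:
arm_command([
  [-0.02,-0.007,0,0,0,0],
  [-0.04,-0.016,0,0,0,0],
  [-0.059,-0.027,0,0,0,0],
  [-0.059,-0.027,0,0,0,0],
  [-0.059,-0.027,0,0,0,0],
])

```text
t: 9.1
tool_pos: [0.5491, -0.1076, 0.3077]
orientation: [1.953, 2.012, 0.454]
force: [0.3, 4.5, -1.7]
opening: 0.0214
gripper_force: 20.0
```

```bash
cat > chk.py <<'E'
from h import *
import sys
wheel()
s=read_state();g=W.T@(np.array(s['tool_pos'])+.167*R.from_rotvec(s['orientation']).as_matrix()[:,2]-hub)*1e3
print('a',np.arctan2(-(g[1]-5.5),g[0]+.8)+4*np.pi)
c=snap('top',sys.argv[1])
for n,d in(('0',0),('2',16.5),('3',18.75),('4',19.625)):
    r=load('top'+n);dp=dict(zip('0234',(0,16,18,18)))[n]
    print(n,'jaw',patchshift(r,c,(271-d,280-d,146,174),(-2,30),.07),'pad',patchshift(r,c,(255-dp,264-dp,157,168),(-2,30),.068))
E
python3 chk.py top5
```

```text
grip in wheel [ 40.8 -17.1  38.1] angle 0.396 t 9.1 open 0.021431854226844724 Fw [-0.3  4.5 -1.7]
a 13.063582404920355
0 jaw (-20.125, 0.9786025881767273, np.float64(0.04987712750971538)) pad (-18.0, 0.8637449741363525, np.float64(0.04464254147524904))
2 jaw (-3.75, 0.9802238345146179, np.float64(0.009290016182086497)) pad (-1.75, 0.9656581878662109, np.float64(0.004340669971489464))
3 jaw (-1.5, 0.9826327562332153, np.float64(0.00371590645175357)) pad (0.0, 0.9987366795539856, np.float64(0.0))
4 jaw (-0.5, 0.9842902421951294, np.float64(0.0012386262390009783)) pad (0.0, 0.9993466734886169, np.float64(0.0))
```

The pad is pushed in about 5–6 mm. I'll release the knob and back off along its axis.

Emit:
arm_command([
  [0,0,0,0,0,0],
  [0,0,0,0,0,0],
  [0,0,0,0,0,0],
  [0,0,0,0,0,0],
  [0,0,0,0,0,0],
], fingers=0)

```text
t: 9.78
tool_pos: [0.5488, -0.1081, 0.3075]
orientation: [1.953, 2.011, 0.452]
force: [0.2, -0.1, -0.4]
opening: 0.0464
gripper_force: 0.0
```

Emit:
arm_command([
  [0,0,-0.12,0,0,0],
  [0,0,-0.24,0,0,0],
  [0,0,-0.36,0,0,0],
  [0,0,-0.48,0,0,0],
  [0,0,-0.6,0,0,0],
])

```text
t: 10.4
tool_pos: [0.4974, -0.11, 0.4168]
orientation: [1.953, 2.011, 0.452]
force: [-0.8, -0.3, 0.1]
opening: 0.0464
gripper_force: 0.0
```

```bash
python3 chk.py top6; python3 - <<'E'
from h import *
c=snap('side','side6'); t=load('top6')
a=cv2.resize(t['image'][125:215,190:330,::-1],None,fx=3,fy=3); b=cv2.resize(c['image'][130:280,200:350,::-1],None,fx=2.5,fy=2.5)
a=cv2.copyMakeBorder(a,0,max(0,b.shape[0]-a.shape[0]),0,0,0)[:b.shape[0]]
cv2.imwrite('pics/m6.png',np.hstack([a,b]))
E
```

```text
grip in wheel [ 40.  -18.3 158.9] angle 0.429 t 10.4 open 0.04635277725688317 Fw [-0.7 -0.2  0.4]
a 13.094870494554689
0 jaw (-20.125, 0.9785837531089783, np.float64(0.04987712750971538)) pad (-18.0, 0.8648315072059631, np.float64(0.04464254147524904))
2 jaw (-3.75, 0.9796570539474487, np.float64(0.009290016182086497)) pad (-1.75, 0.9657691717147827, np.float64(0.004340669971489464))
3 jaw (-1.5, 0.9825494289398193, np.float64(0.00371590645175357)) pad (0.0, 0.9985471367835999, np.float64(0.0))
4 jaw (-0.5, 0.9847036004066467, np.float64(0.0012386262390009783)) pad (0.0, 0.9992485642433167, np.float64(0.0))
```

View pics/m6.png

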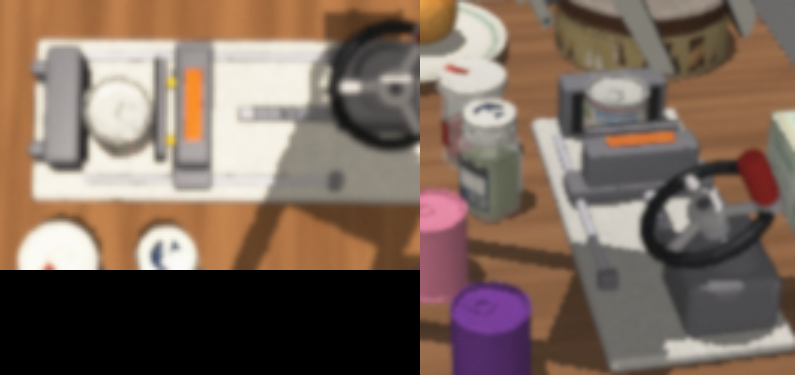

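The tin stands upright between the jaws at (118,112) and the pins are half showing at (172,85/140). The knob is free at (757,178), the jars haven't moved, and the gripper is clear. I'm handing in.

```bash
python3 -c "
from plant import *
print(close_job())"
```

```text
the job is handed in; nothing more can be done
None
```

The tin is held upright between the jaws with the spring pad pushed in about 5–6 mm of its 11 mm. The knob is released, the jars were not moved, and I handed the job in at about 10.5 s.

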